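# Sort two look-alike counterweight cartridges by feel and press them into their docks

### The arm

A 6-joint arm with a two-finger parallel gripper is mounted at the origin on the work surface. World frame = base frame: x ahead of the robot, y to its left, z up, the work surface at z = 0. Lengths are in m, angles in rad, forces in N, time in s.
With the tool pointing down it reaches from about 0.3 to 0.875 m from the base axis. Payload 6.4 kg.
Tool frame: the origin (TCP) lies at the very end of the fingers, on their centre line; the grasp point (between the pads) lies 19 mm behind it; z points along the fingers, y is the line along which they close (so a half turn about z gives the same grasp; the last joint's range is limited). The gripper opens to 85 mm and grips with 20 to 120 N. Pads are 22 mm wide; open, the fingers measure 114 mm over their backs; the gripper's body (76 mm by 85 mm) begins 54 mm behind the grasp point. The pads swing forward as they close: fully open they stand 13 mm farther back than shut.
Start: joints at [1.007, 0.181, 1.607, -0, 1.354, -0.206], TCP at [0.201, 0.539, 0.231] pointing down, gripper open.
Joint ranges: [-2.99, 2.99], [-0.89, 2.07], [0.3, 2.58], [-1.14, 4.28], [0, 2.63], [-3.12, 3.12]. Speed limits (rad/s): [2.57, 2.57, 3.01, 3.14, 3.14, 3.14].

### API

Orientations are given as a unit quaternion [w, x, y, z].
In Python, from bench import ctrl, camera, calibration, order, outline_of gives the robot as it stands.
- The arm moves only by the tool move_arm, never from a script. Its argument "series" is a list that holds one entry, the list of rows, each a list of 5 numbers: the opening, from 0 (shut) to 1 (fully open), then the shift along the tool's x, y, z in mm, then the turn about the tool's z in rad. A call has exactly 10 rows; each row is the pose to reach, as a shift and turn from the pose commanded when the call began, along the tool's axes at that moment; what a row does not reach only later rows make up. A row lasts 1/12 s, in which the tool goes at most 41.7 mm and 7.16 degrees, less where a joint would pass 70% of its speed; a pose out of reach is approached as far as the arm can. A call with a gripper value outside its range is refused whole. The fingers move at their own pace and stop on an object; the grip force is fixed at half the most. Time passes only in rows, so rows that repeat a pose let the fingers close, or fill a call up. It gives the time, the measured TCP pose, the force, the opening and the grip force at its end, in the units of the state.
- ctrl.get_obs(): the state, without advancing time (a new reading comes with each control period).
- camera(name): name is "side" or "top" or "wrist"; returns (picture, depth): 480x640x3 uint8, blue, green, red; 480x640 float32, m along the optical axis (not along the pixel's ray), 0 where there is no reading.
- calibration(name): a dict with "intrinsics" (3x3 intrinsics, pixels), "rvec" (rotation vector, rad) and "tvec" (3), from world to camera coordinates, as OpenCV has them. Camera axes: x right, y down, z forward; pixel columns grow to the right and rows downward; lengths in m; the calibration is good to about 2 mm. A picture is of the moment at which its call begins: read the wrist's pose just before it. calibration takes no time and is no camera call; for the wrist camera it gives the pose at the moment of the call.
- order.hand_in(): hands the job in; it is judged then, once.
Trained networks look in the newest picture that a camera, given by its name, has taken for a name from the list of things; names that differ only in an ending like _2 or _b are one class to them, and where a whole thing is asked for, a point or a joint stands for the part that bears it (a point fixed in the world has none). Each returns a list of dicts, best first, with "conf" (0 to 1); they miss things now and then, are a little off and sometimes report something else, mostly with a low value. They report only what shows in the picture. A call takes as long as a camera call. They do not tell look-alikes from the thing itself.
- outline_of(target, camera): "region" (480x640 bool, what is visible of it) and "bbox" ([centre column, centre row, width, height] in pixels, round what is visible of it).
The state is a dict: "time_s": time; "q": joint angles; "dq": joint speeds; "joint_efforts": joint torques, N m; "eef_pos": TCP position; "eef_rot": TCP orientation; "wrist_force": force on the tool from outside, world axes, zero at the start; "torque": the same for the moment, N m; "opening": opening from 0.0 (shut) to 1.0 (fully open); "grasp_force": force on a finger pad.
Only numpy, scipy, OpenCV 4.12 (cv2) and the standard library are available. Lean on these libraries where they do the work, as an engineer would, in place of code of your own. Each camera call takes 0.05 s, during which the arm holds its last target. There are 200 camera calls.

### The job

The two sealed counterweight cartridges look alike, but one hides a steel core and the other only foam. One at a time, lift a cartridge by its tab just clear of the bench (about two centimetres), hold it still for a second to feel its weight, then press it gently but fully home in its dock, the heavy one in the blue dock and the light one in the yellow dock, and let go before taking the other. Never start a cartridge into the wrong dock, do not force anything, and leave the other things on the bench where they are.

Things in the scene. Friction and masses are not known exactly. Their poses are not given: they have to be found in the camera images.
- cart_a: Upright grey box 44 (x) by 60 (y) by 60 mm high with a black band and a slightly narrower black foot (40 x 56, lowest 4 mm); centred on top an orange grip tab 16 thick (x), 44 long (y), 34 mm tall; 94 mm overall. Origin: centre of the underside, z up; a half turn about z fits the same. Starts upright on the bench. Heavy (470-570 g) or light (180-205 g): only felt.
- cart_b: The other cartridge: same shape, size and axes as cart_a; pinch either across the tab's 16 mm. Sealed inside one of the two, unseen and not measured, is the steel_core (that one weighs 470-570 g), inside the other the foam_core (180-205 g); which is where changes each time. The cores sit centred and do not rattle noticeably.
- dock_blue: Blue dock for the HEAVY cartridge, fixed: block 78 (x) by 94 (y) by 53 mm high on a thin foot plate 100 x 116 x 4 mm, with a rectangular well from above, 47 (x) by 63 (y), 45 mm deep (1.5 mm play each side), edges chamfered 2 mm. Origin: centre of the underside, at bench height, below the well's centre. A cartridge goes in upright, its x and y along the dock's.
- dock_yellow: Yellow dock for the LIGHT cartridge, fixed: apart from the colour the same as dock_blue in every size, axis and behaviour.
- dock_blue_floor (a point): Centre of the blue dock's rigid well floor, 8 mm above the bench, axes as the dock's. Fully home, a cartridge's underside lies on it, and 15 mm of the grey box and the tab stand out.
- dock_yellow_floor (a point): The same point of the yellow dock: centre of its rigid well floor, 8 mm above the bench.
- bracket: Bystander: small orange printed L bracket, 36 x 24 mm, 27 mm high, lying between the docks. Origin: centre of its underside.
- thumbnut: Bystander: brass thumb nut, 28 mm across, 22 mm high, between the cartridges. Origin: centre of its underside.
- spool: Bystander: filament spool lying flat, 200 mm across, 63 mm high, black flanges, orange filament. Origin: centre of its underside.
- mug: Bystander: white mug, 82 mm across, 95 mm high. Origin: centre of its underside.
- driver: Bystander: screwdriver with red handle lying on the bench, along its x.
- tape: Bystander: roll of blue tape lying flat, 96 mm across, 24 mm high. Origin: centre of its underside.
- dock_blue_mouth (a point): Centre of the blue dock's mouth, 53 mm above the bench. A white sprung cheek in the well's -x wall, sloping top 8 mm below the mouth, pushes 5 N toward +x. A cartridge wedges it aside (stiffest 18 to 26 mm deep) and then drags on to the floor: sliding takes about 5 to 15 N downward, own weight included. Over 50 N on the rigid floor, even for a moment, is forcing it.
- dock_yellow_mouth (a point): Centre of the yellow dock's mouth, 53 mm above the bench; with the same sprung cheek and drag.
There are look-alikes about, which are no part of the job. What is shaped like the cart_a but green is not meant.

How it is judged:
On the way, in this order (a step that is already met when the one before it is completed fails the run):
1. one cartridge is held still just clear of the bench (underside 5 to 45 mm up), within 60 mm of where it started, for half a second (((height (world z) of cart_a between 0.005 and 0.045 m and distance of cart_a from where it was at the start of the episode below 0.06 m and linear speed of cart_a below 0.03 m/s and contact force between the fingers and cart_a above 0.5 N) or (height (world z) of cart_b between 0.005 and 0.045 m and distance of cart_b from where it was at the start of the episode below 0.06 m and linear speed of cart_b below 0.03 m/s and contact force between the fingers and cart_b above 0.5 N))), for 0.5 s.
2. that first cartridge is fully home in the dock for its weight and let go (blue if the steel core is inside, yellow if the foam core); the other has not been touched (((horizontal distance between cart_a and dock_blue_floor below 0.004 m and z of cart_a in the frame of dock_blue_floor below 0.002 m and angle between cart_a's own z axis and vertical below 0.06 rad and linear speed of cart_a below 0.02 m/s and horizontal distance between steel_core and dock_blue_floor below 0.006 m and contact force between the fingers and cart_a below 0.1 N and distance of cart_b from where it was at the start of the episode below 0.01 m) or (horizontal distance between cart_a and dock_yellow_floor below 0.004 m and z of cart_a in the frame of dock_yellow_floor below 0.002 m and angle between cart_a's own z axis and vertical below 0.06 rad and linear speed of cart_a below 0.02 m/s and horizontal distance between foam_core and dock_yellow_floor below 0.006 m and contact force between the fingers and cart_a below 0.1 N and distance of cart_b from where it was at the start of the episode below 0.01 m) or (horizontal distance between cart_b and dock_blue_floor below 0.004 m and z of cart_b in the frame of dock_blue_floor below 0.002 m and angle between cart_b's own z axis and vertical below 0.06 rad and linear speed of cart_b below 0.02 m/s and horizontal distance between steel_core and dock_blue_floor below 0.006 m and contact force between the fingers and cart_b below 0.1 N and distance of cart_a from where it was at the start of the episode below 0.01 m) or (horizontal distance between cart_b and dock_yellow_floor below 0.004 m and z of cart_b in the frame of dock_yellow_floor below 0.002 m and angle between cart_b's own z axis and vertical below 0.06 rad and linear speed of cart_b below 0.02 m/s and horizontal distance between foam_core and dock_yellow_floor below 0.006 m and contact force between the fingers and cart_b below 0.1 N and distance of cart_a from where it was at the start of the episode below 0.01 m))), for 0.2 s.
3. the other cartridge is held still just clear of the bench, in the same way, for half a second, the first staying home (((height (world z) of cart_a between 0.005 and 0.045 m and distance of cart_a from where it was at the start of the episode below 0.06 m and linear speed of cart_a below 0.03 m/s and contact force between the fingers and cart_a above 0.5 N and horizontal distance between cart_b and dock_blue_floor below 0.004 m and z of cart_b in the frame of dock_blue_floor below 0.002 m and angle between cart_b's own z axis and vertical below 0.06 rad and linear speed of cart_b below 0.02 m/s and horizontal distance between steel_core and dock_blue_floor below 0.006 m) or (height (world z) of cart_a between 0.005 and 0.045 m and distance of cart_a from where it was at the start of the episode below 0.06 m and linear speed of cart_a below 0.03 m/s and contact force between the fingers and cart_a above 0.5 N and horizontal distance between cart_b and dock_yellow_floor below 0.004 m and z of cart_b in the frame of dock_yellow_floor below 0.002 m and angle between cart_b's own z axis and vertical below 0.06 rad and linear speed of cart_b below 0.02 m/s and horizontal distance between foam_core and dock_yellow_floor below 0.006 m) or (height (world z) of cart_b between 0.005 and 0.045 m and distance of cart_b from where it was at the start of the episode below 0.06 m and linear speed of cart_b below 0.03 m/s and contact force between the fingers and cart_b above 0.5 N and horizontal distance between cart_a and dock_blue_floor below 0.004 m and z of cart_a in the frame of dock_blue_floor below 0.002 m and angle between cart_a's own z axis and vertical below 0.06 rad and linear speed of cart_a below 0.02 m/s and horizontal distance between steel_core and dock_blue_floor below 0.006 m) or (height (world z) of cart_b between 0.005 and 0.045 m and distance of cart_b from where it was at the start of the episode below 0.06 m and linear speed of cart_b below 0.03 m/s and contact force between the fingers and cart_b above 0.5 N and horizontal distance between cart_a and dock_yellow_floor below 0.004 m and z of cart_a in the frame of dock_yellow_floor below 0.002 m and angle between cart_a's own z axis and vertical below 0.06 rad and linear speed of cart_a below 0.02 m/s and horizontal distance between foam_core and dock_yellow_floor below 0.006 m))), for 0.5 s.
At the end, for the whole second after the job is handed in: The heavy cartridge is in the blue dock (the steel core with it) and the light one in the yellow dock (the foam core with it), each upright (within 0.06 rad), centred within 4 mm and with its underside within 2 mm of the well floor, at rest and let go (((horizontal distance between cart_a and dock_blue_floor below 0.004 m and z of cart_a in the frame of dock_blue_floor below 0.002 m and angle between each of cart_a, cart_b's own z axis and vertical below 0.06 rad and linear speed of each of cart_a, cart_b below 0.02 m/s and horizontal distance between steel_core and dock_blue_floor below 0.006 m and horizontal distance between cart_b and dock_yellow_floor below 0.004 m and z of cart_b in the frame of dock_yellow_floor below 0.002 m and horizontal distance between foam_core and dock_yellow_floor below 0.006 m and contact force between the fingers and cart_a below 0.1 N and contact force between the fingers and cart_b below 0.1 N) or (horizontal distance between cart_b and dock_blue_floor below 0.004 m and z of cart_b in the frame of dock_blue_floor below 0.002 m and angle between each of cart_b, cart_a's own z axis and vertical below 0.06 rad and linear speed of each of cart_b, cart_a below 0.02 m/s and horizontal distance between steel_core and dock_blue_floor below 0.006 m and horizontal distance between cart_a and dock_yellow_floor below 0.004 m and z of cart_a in the frame of dock_yellow_floor below 0.002 m and horizontal distance between foam_core and dock_yellow_floor below 0.006 m and contact force between the fingers and cart_a below 0.1 N and contact force between the fingers and cart_b below 0.1 N))); the robot touches nothing.
It fails at once if a cartridge is put into the wrong dock (underside more than 8 mm below the mouth) ((horizontal distance between steel_core and dock_yellow_floor below 0.025 m and height (world z) of steel_core below 0.053 m) or (horizontal distance between foam_core and dock_blue_floor below 0.025 m and height (world z) of foam_core below 0.053 m)).
It fails at once if a cartridge is pushed down on a dock's well floor with more than 50 N (contact force between any of cart_a, cart_b and dock_blue_well_floor above 50 N or contact force between any of cart_a, cart_b and dock_yellow_well_floor above 50 N).
It fails at once if a cartridge is jammed against a dock, with more than 100 N in all its contacts added up (contact force between any of cart_a, cart_b and dock_blue above 100 N or contact force between any of cart_a, cart_b and dock_yellow above 100 N).
It fails at once if a bystander is moved more than 20 mm (distance of any of bracket, thumbnut, spool, mug, driver, tape from where it was at the start of the episode above 0.02 m).
It also fails if it takes over 66 s, if anything falls off the work surface, if the arm or the gripper's body presses on something with over 40 N, if the wrist force passes 120 N, or if a joint passes its speed limit or range.

## Working session

There is one attempt and no reset: what is moved stays moved. The work goes in short steps, Python scripts to look and compute and a tool call to move; the robot and the scene stay as the last step left them, time stands still between calls to the robot, and variables do not carry over. Pictures are saved under pics/ and viewed, at most 10 in all, crops included, and the job is handed in when it is done.

Besides the shell and the picture viewer there is one more tool, called after "Request:" in YAML: its name, and indented under it one key for each argument. move_arm: Moves the arm, as the interface text tells. Its arguments: {"type":"object","properties":{"series":{"type":"array","items":{"type":"array","items":{"type":"array","items":{"type":"number"}}}}},"required":["series"]}

```bash
mkdir -p pics; ls; cat > h.py <<'E'
import numpy as np, cv2
from bench import ctrl, camera, calibration, order, outline_of
def cal(n):
    c=calibration(n); R=cv2.Rodrigues(np.array(c["rvec"],float))[0]
    return np.array(c["intrinsics"]),R,np.array(c["tvec"],float).ravel()
def cloud(n,d,c=None):
    K,R,t=c or cal(n); v,u=np.mgrid[0:480,0:640]
    P=np.stack([(u-K[0,2])/K[0,0]*d,(v-K[1,2])/K[1,1]*d,d],-1)
    W=(P-t)@R; W[d==0]=np.nan
    return W
E
python3 - <<'E'
from h import *
for n in ["top","side"]:
    p,d=camera(n); cv2.imwrite(f"pics/{n}0.png",p); W=cloud(n,d); np.save(n+"0.npy",W)
    for k in ["cart_a","dock_blue","dock_yellow"]:
        for o in outline_of(k,n):
            w=W[o["region"]]; print(n,k,round(o["conf"],2),np.round(o["bbox"]),np.nanmedian(w,0).round(3))
print(ctrl.get_obs())
E
```

```text
pics
top cart_a 0.7 [323. 200.  12.  13.] [0.632 0.004 0.006]
top cart_a 0.67 [426. 301.  32.  21.] [ 0.376 -0.248  0.061]
top cart_a 0.65 [321. 311.  19.  27.] [ 0.351 -0.006  0.062]
top cart_a 0.63 [389. 267.  29.  28.] [ 0.462 -0.167  0.062]
top cart_a 0.61 [261. 271.  28.  24.] [0.447 0.158 0.061]
top dock_blue 0.75 [268. 213.  45.  36.] [0.594 0.138 0.014]
top dock_yellow 0.96 [370. 219.  48.  44.] [ 0.588 -0.129  0.019]
top dock_yellow 0.16 [324. 202.  11.  14.] [0.63  0.002 0.006]
side cart_a 0.86 [256. 375.  34.  58.] [ 0.378 -0.268  0.061]
side cart_a 0.8 [302. 319.  33.  56.] [ 0.462 -0.19   0.061]
side cart_a 0.77 [267. 192.  32.  49.] [0.449 0.142 0.058]
side cart_a 0.64 [232. 255.  38.  42.] [ 0.354 -0.018  0.06 ]
side cart_a 0.55 [365. 297.  55.  64.] [ 0.589 -0.141  0.033]
side dock_blue 0.63 [337. 196.  46.  56.] [0.596 0.116 0.034]
side dock_yellow 0.74 [366. 296.  57.  61.] [ 0.589 -0.142  0.034]
side dock_yellow 0.35 [334. 195.  48.  50.] [0.595 0.113 0.033]
{'time_s': 0.4, 'q': array([ 1.00670054e+00,  1.80904726e-01,  1.60715274e+00,  6.19734638e-06,
        1.35383010e+00, -2.06298317e-01]), 'dq': array([-2.72991812e-04,  3.03786511e-05, -1.28776633e-03, -3.89763444e-04,
        1.15145022e-04, -2.29923207e-04]), 'joint_efforts': array([-8.43423386e-04, -4.44318223e+01, -3.51172364e+01, -3.77957449e-04,
        3.57466954e-03,  8.17364992e-06]), 'eef_pos': array([0.201309  , 0.53852348, 0.2311556 ]), 'eef_rot': array([-5.82093135e-05,  1.77946645e-01,  9.84040126e-01, -1.35513460e-04]), 'wrist_force': array([-0.63570129,  0.27044324,  0.15666827]), 'torque': array([ 0.05948721,  0.01399948, -0.04769686]), 'grasp_force': 0.0, 'opening': 1.0026198638781152}
```

```bash
python3 - <<'E'
import cv2
p=cv2.imread("pics/top0.png")[150:350,200:470]; s=cv2.imread("pics/side0.png")[130:430,190:450]
cv2.imwrite("pics/top_crop.png",cv2.resize(p,(800,593),interpolation=cv2.INTER_CUBIC))
cv2.imwrite("pics/side_crop.png",cv2.resize(s,(520,600),interpolation=cv2.INTER_CUBIC))
E
```

```text
(no output)
```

View pics/top_crop.png

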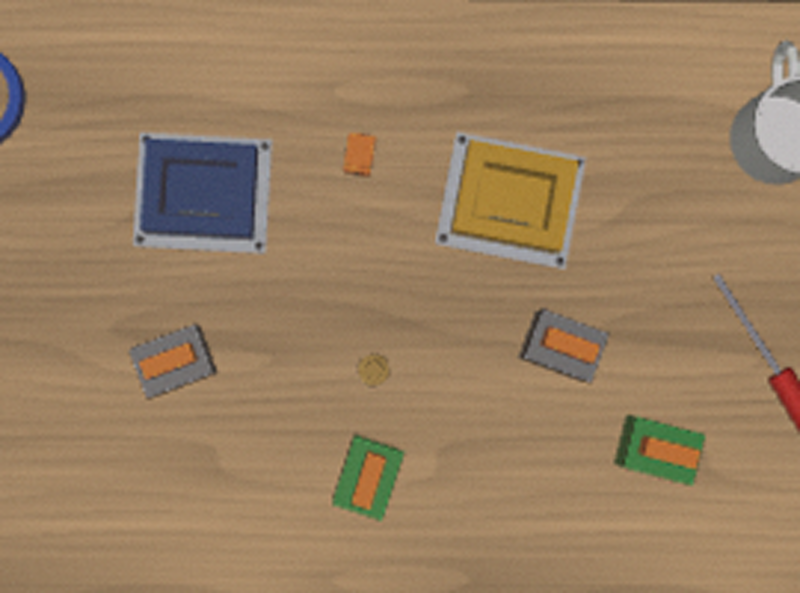

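View pics/side_crop.png

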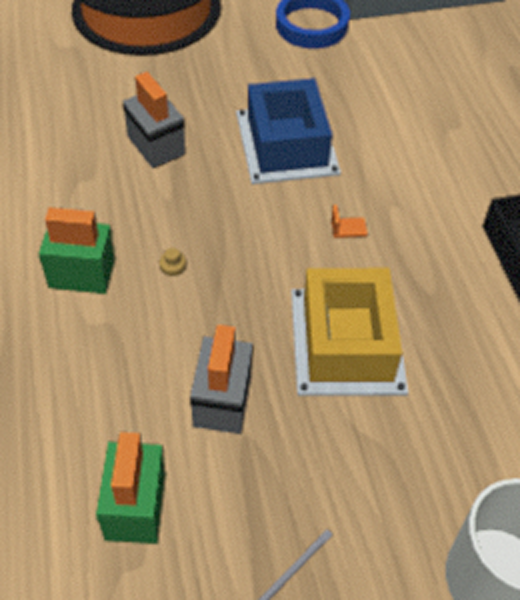

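Candidates in the top picture: grey boxes at (261,271) and (389,267), green look-alikes at (321,311) and (426,301). The grey ones match the description, so I'll use those. Docks are at (268,213) blue and (370,219) yellow.

```bash
cat >> h.py <<'E'
from scipy.spatial.transform import Rotation as Ro
def tool():
    o=ctrl.get_obs(); w=o["eef_rot"]; return o,np.array(o["eef_pos"]),Ro.from_quat([w[1],w[2],w[3],w[0]]).as_matrix()
def goto(x,y,z,yaw):
    """yaw = world angle (rad) of tool y axis, mod pi; prints tool shift mm and turn"""
    o,p,R=tool(); s=R.T@(np.array([x,y,z])-p)*1000
    c=np.arctan2(R[1,1],R[0,1]); d=(yaw-c+np.pi/2)%np.pi-np.pi/2
    print("shift",s.round(1),"turn",round(-d,3),"q6",o["q"][5].round(2),"t",o["time_s"])
E
python3 - <<'E'
from h import *
o,p,R=tool(); K,Rc,t=cal("wrist"); print(K); print("cam in tool",R.T@(-Rc.T@t-p),"\n",R.T@Rc.T)
goto(.50,.15,.26,.35)
E
```

```text
[[348.92556539   0.         320.76118439]
 [  0.         348.92556539 236.43030922]
 [  0.           0.           1.        ]]
cam in tool [ 7.99555233e-02  2.44649075e-05 -1.42463794e-01] 
 [[ 9.83830346e-04 -9.49786126e-01 -3.12898302e-01]
 [ 9.99999476e-01  8.45436242e-04  5.77971234e-04]
 [-2.84413495e-04 -3.12898706e-01  9.49786460e-01]]
shift [-415.8 -259.3  -28.8] turn 0.863 q6 -0.21 t 0.4
```

Request:
move_arm:
  series:
    - [[1,-34,-21,-2,0.08],[1,-68,-42,-4,0.16],[1,-102,-64,-7,0.24],[1,-136,-85,-10,0.32],[1,-170,-106,-13,0.4],[1,-204,-127,-16,0.48],[1,-238,-148,-19,0.56],[1,-272,-170,-22,0.64],[1,-306,-191,-25,0.72],[1,-340,-212,-28,0.8]]

```text
time_s: 1.23
eef_pos: [0.4465, 0.2192, 0.2598]
eef_rot: [0.0, 0.549, 0.836, 0.0]
wrist_force: [0.2, 1.4, 0.5]
opening: 0.997
grasp_force: 0.0
```

```bash
python3 - <<'E'
from h import *
goto(.50,.15,.26,.35)
E
```

```text
shift [-84.8  21.6  -0.2] turn 0.059 q6 -0.19 t 1.2333
```

Request:
move_arm:
  series:
    - [[1,-20,5,0,0.02],[1,-40,10,0,0.04],[1,-60,15,0,0.06],[1,-75,19,0,0.06],[1,-83,21,0,0.06],[1,-85,22,0,0.06],[1,-85,22,0,0.06],[1,-85,22,0,0.06],[1,-85,22,0,0.06],[1,-85,22,0,0.06]]

```text
time_s: 2.07
eef_pos: [0.4994, 0.1527, 0.2593]
eef_rot: [-0.0, 0.571, 0.821, 0.0]
wrist_force: [-0.7, 1.1, -0.4]
opening: 1.001
grasp_force: 0.0
```

```bash
cat >> h.py <<'E'
def rect(W,m,z0,z1):
    """min-area rectangle of points in mask m between heights: centre, yaw of long side's normal (x axis), sizes"""
    q=W[m&(W[...,2]>z0)&(W[...,2]<z1)]
    if len(q)<10: return None
    c,s,a=cv2.minAreaRect((q[:,:2]*1000).astype(np.float32)); b=cv2.boxPoints((c,s,a))
    e=[b[1]-b[0],b[2]-b[1]]; l=max(e,key=np.linalg.norm); y=(np.arctan2(l[1],l[0]))%np.pi-np.pi/2
    return np.round(c,1),round(y,3),np.round(s,1),len(q),np.median(q[:,2]).round(4)
def look(n,tag,names):
    c=cal(n); p,d=camera(n); cv2.imwrite(f"pics/{tag}.png",p); W=cloud(n,d,c); np.save(f"{tag}.npy",W)
    for k in names:
        for o in outline_of(k,n):
            if o["conf"]<.3: continue
            m=cv2.dilate(o["region"].astype(np.uint8),np.ones((5,5)))>0
            print(k,round(o["conf"],2),np.round(o["bbox"]))
            for z in ([(.048,.058)] if "dock" in k else [(.055,.065),(.088,.1)]): print("   ",z,rect(W,m,*z))
E
python3 - <<'E'
from h import *
look("wrist","w1",["cart_a","dock_blue","dock_yellow"])
E
```

```text
cart_a 0.72 [150. 283.  90.  82.]
    (0.055, 0.065) (array([352.5,  -4.2]), np.float32(1.263), array([46.1, 60.2]), 1227, np.float64(0.0597))
    (0.088, 0.1) (array([352.4,  -4.3]), np.float32(1.25), array([18.1, 43.9]), 786, np.float64(0.0935))
cart_a 0.71 [276. 178.  48.  69.]
    (0.055, 0.065) (array([449.7, 161.7]), np.float32(0.367), array([44.4, 60.4]), 1677, np.float64(0.0598))
    (0.088, 0.1) (array([449.6, 161.6]), np.float32(0.368), array([16.3, 44. ]), 927, np.float64(0.0938))
cart_a 0.66 [126. 463.  45.  34.]
    (0.055, 0.065) (array([ 376.2, -252.9]), np.float32(-0.257), array([62.7, 43.2]), 699, np.float64(0.0598))
    (0.088, 0.1) (array([ 379.1, -240.2]), np.float32(-0.251), array([19.5, 15.9]), 168, np.float64(0.0932))
cart_a 0.59 [223. 405.  36.  55.]
    (0.055, 0.065) (array([ 480.5, -146.4]), np.float32(0.901), array([10.4, 32.6]), 146, np.float64(0.059))
    (0.088, 0.1) None
dock_blue 0.67 [313. 389.  96.  62.]
    (0.048, 0.058) (array([ 594.1, -103.2]), np.float32(1.397), array([43.3, 73.4]), 767, np.float64(0.0527))
dock_blue 0.61 [396. 235. 120. 124.]
    (0.048, 0.058) (array([597.3, 140.3]), np.float32(-0.054), array([94.7, 79. ]), 3919, np.float64(0.0528))
dock_yellow 0.69 [314. 389. 101.  64.]
    (0.048, 0.058) (array([ 594.1, -103.2]), np.float32(1.397), array([43.3, 73.4]), 767, np.float64(0.0527))
```

View pics/w1.png

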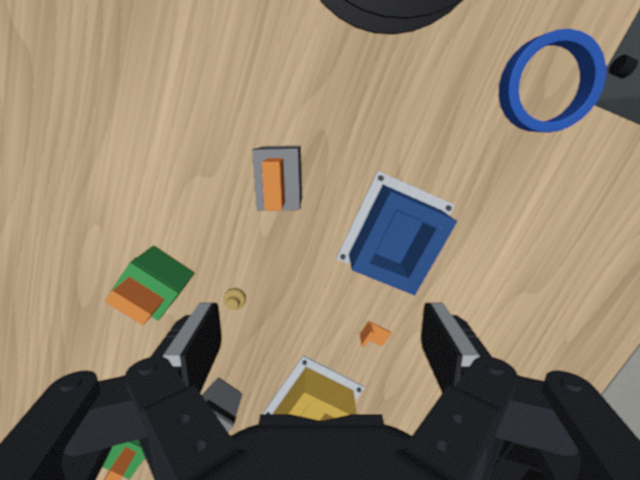

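The wrist view shows the grey box at (276,178) and the blue dock at (396,235), with measured sizes that match. The green boxes at (150,283) and lower left are rejected. Next I go to the grey one.

```bash
python3 - <<'E'
from h import *
goto(.4497,.1617,.065,.367)
E
```

```text
shift [ 26.1 -43.6 194.4] turn -0.013 q6 -0.29 t 2.2667
```

Request:
move_arm:
  series:
    - [[1,10,-16,20,-0.013],[1,20,-32,45,-0.013],[1,26,-43.5,70,-0.013],[1,26,-43.5,95,-0.013],[1,26,-43.5,120,-0.013],[1,26,-43.5,140,-0.013],[1,26,-43.5,150,-0.013],[1,26,-43.5,150,-0.013],[1,26,-43.5,150,-0.013],[1,26,-43.5,150,-0.013]]

```text
time_s: 3.1
eef_pos: [0.4512, 0.1614, 0.1106]
eef_rot: [0.001, 0.567, 0.824, 0.001]
wrist_force: [0.4, -0.2, 0.4]
opening: 0.999
grasp_force: 0.0
```

```bash
python3 - <<'E'
from h import *
goto(.4497,.1617,.065,.367)
look("wrist","w2",["cart_a"])
E
```

```text
shift [ 0.8 -1.4 45.6] turn -0.001 q6 -0.27 t 3.1
cart_a 0.82 [122. 405.  67. 150.]
    (0.055, 0.065) (array([374.1, -23.7]), np.float32(-0.301), array([20.1,  6.2]), 143, np.float64(0.0597))
    (0.088, 0.1) (array([371.7,  -6.4]), np.float32(-0.1), array([12.1,  6.5]), 196, np.float64(0.0928))
cart_a 0.56 [318. 259.  71. 132.]
    (0.055, 0.065) (array([449.5, 161.9]), np.float32(0.369), array([44.1, 60.7]), 4546, np.float64(0.0598))
    (0.088, 0.1) (array([449.5, 161.9]), np.float32(0.368), array([16. , 44.3]), 2582, np.float64(0.0938))
```

View pics/w2.png

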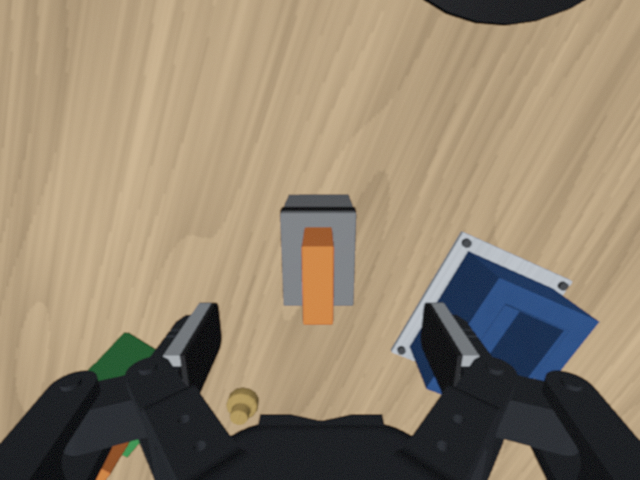

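The close view confirms the grey box with the orange tab at (318,259), centred between the fingers.

Request:
move_arm:
  series:
    - [[1,0.8,-1.4,15,0],[1,0.8,-1.4,30,0],[1,0.8,-1.4,40,0],[1,0.8,-1.4,45.5,0],[1,0.8,-1.4,45.5,0],[1,0.8,-1.4,45.5,0],[0.3,0.8,-1.4,45.5,0],[0,0.8,-1.4,45.5,0],[0,0.8,-1.4,45.5,0],[0,0.8,-1.4,45.5,0]]

```text
time_s: 4.03
eef_pos: [0.4488, 0.1616, 0.0642]
eef_rot: [0.0, 0.567, 0.824, 0.0]
wrist_force: [0.2, 0.3, -0.4]
opening: 0.454
grasp_force: 0.0
```

Request:
move_arm:
  series:
    - [[0,0,0,0,0],[0,0,0,0,0],[0,0,0,0,0],[0,0,0,0,0],[0,0,0,0,0],[0,0,0,0,0],[0,0,0,0,0],[0,0,0,0,0],[0,0,0,0,0],[0,0,0,0,0]]

```text
time_s: 4.87
eef_pos: [0.4486, 0.1616, 0.064]
eef_rot: [0.0, 0.567, 0.824, 0.0]
wrist_force: [-1.3, 0.3, 4.9]
opening: 0.178
grasp_force: 58.9
```

```bash
python3 - <<'E'
from h import *
goto(.4497,.1617,.085,.367); o=ctrl.get_obs(); print(o)
E
```

```text
shift [ -0.3   1.1 -21. ] turn -0.001 q6 -0.27 t 4.8667
{'time_s': 4.8667, 'q': array([ 9.60595442e-02,  1.95077900e-01,  1.97394201e+00,  1.53372686e-05,
        9.72293101e-01, -2.69956839e-01]), 'dq': array([-0.0005804 ,  0.00132587, -0.00165675,  0.00040198,  0.00182858,
       -0.00028188]), 'joint_efforts': array([-1.87709411e-01, -3.54382646e+01, -2.62926257e+01, -4.40821968e-03,
       -5.08044809e-01, -8.99451465e-03]), 'eef_pos': array([0.44860138, 0.16157513, 0.06398288]), 'eef_rot': array([1.03006002e-04, 5.66616941e-01, 8.23981324e-01, 9.47617264e-05]), 'wrist_force': array([-1.3250032 ,  0.34695511,  4.90473872]), 'torque': array([-2.82560984e-05,  3.42769664e-01,  3.59175502e-03]), 'grasp_force': 58.910990953445435, 'opening': 0.17811908721736203}
```

Request:
move_arm:
  series:
    - [[0,0,0,-4,0],[0,0,0,-8,0],[0,0,0,-13,0],[0,0,0,-18,0],[0,0,0,-21,0],[0,0,0,-21,0],[0,0,0,-21,0],[0,0,0,-21,0],[0,0,0,-21,0],[0,0,0,-21,0]]

```text
time_s: 5.7
eef_pos: [0.4482, 0.1615, 0.0845]
eef_rot: [-0.0, 0.567, 0.824, -0.0]
wrist_force: [-1.0, 0.7, -1.7]
opening: 0.174
grasp_force: 58.7
```

Request:
move_arm:
  series:
    - [[0,0,0,0,0],[0,0,0,0,0],[0,0,0,0,0],[0,0,0,0,0],[0,0,0,0,0],[0,0,0,0,0],[0,0,0,0,0],[0,0,0,0,0],[0,0,0,0,0],[0,0,0,0,0]]

```text
time_s: 6.53
eef_pos: [0.4485, 0.1616, 0.0848]
eef_rot: [0.0, 0.567, 0.824, 0.0]
wrist_force: [-1.6, 0.8, -1.5]
opening: 0.18
grasp_force: 58.7
```

```bash
python3 - <<'E'
from h import *
f=[ctrl.get_obs()["wrist_force"]]
camera("wrist"); f.append(ctrl.get_obs()["wrist_force"]); 
look("side","s1",["cart_a"]); f.append(ctrl.get_obs()["wrist_force"]);print(np.round(f,2))
goto(.5973,.1403,.140,-.054)
goto(.588,-.129,.140,-.2)
E
```

```text
cart_a 0.89 [303. 319.  36.  53.]
    (0.055, 0.065) (array([ 464.8, -172.4]), np.float32(-0.359), array([61.7, 44.3]), 574, np.float64(0.0614))
    (0.088, 0.1) (array([ 464.6, -172.4]), np.float32(-0.361), array([44.4, 16.1]), 254, np.float64(0.0953))
cart_a 0.85 [256. 374.  32.  54.]
    (0.055, 0.065) (array([ 376.4, -254. ]), np.float32(-0.258), array([61. , 44.5]), 705, np.float64(0.0614))
    (0.088, 0.1) (array([ 376.4, -254. ]), np.float32(-0.258), array([44.5, 16.2]), 330, np.float64(0.0954))
cart_a 0.69 [266. 186.  31.  43.]
    (0.055, 0.065) (array([440.9, 147. ]), np.float32(0.972), array([34.7, 73.4]), 97, np.float64(0.0604))
    (0.088, 0.1) (array([452.1, 149.3]), np.float32(-1.389), array([41.6, 24.5]), 67, np.float64(0.0953))
cart_a 0.66 [231. 255.  40.  44.]
    (0.055, 0.065) (array([353.7,  -5.1]), np.float32(1.265), array([46.1, 61.1]), 376, np.float64(0.0614))
    (0.088, 0.1) (array([353.7,  -5. ]), np.float32(1.254), array([18.4, 43.7]), 218, np.float64(0.0951))
[[-1.62  0.75 -1.54]
 [-0.06 -0.6  -1.84]
 [ 0.25  0.34 -1.77]]
shift [-73.1 131.4 -55.2] turn 0.42 q6 -0.27 t 6.6833
shift [-321.2   26.3  -55.2] turn 0.566 q6 -0.27 t 6.6833
```

Weight reads about 1.75 N, so this is the light one and it belongs in the yellow dock. I'll raise it and look at the yellow dock from beyond.

```bash
python3 - <<'E'
from h import *
goto(.575,-.235,.18,-.2)
E
```

```text
shift [-415.6  -23.8  -95.2] turn 0.566 q6 -0.27 t 6.6833
```

Request:
move_arm:
  series:
    - [[0,0,0,-10,0],[0,0,0,-25,0],[0,0,0,-40,0],[0,0,0,-60,0],[0,0,0,-80,0],[0,-10,0,-90,0.05],[0,-25,0,-95,0.1],[0,-45,0,-95,0.15],[0,-65,0,-95,0.2],[0,-90,0,-95,0.25]]

```text
time_s: 7.52
eef_pos: [0.4808, 0.0773, 0.1809]
eef_rot: [0.0, 0.665, 0.746, 0.0]
wrist_force: [-0.7, 0.4, -1.9]
opening: 0.179
grasp_force: 58.7
```

```bash
python3 - <<'E'
from h import *
goto(.575,-.235,.18,-.2)
E
```

```text
shift [-321.    57.8    0.9] turn 0.315 q6 -0.2 t 7.5167
```

Request:
move_arm:
  series:
    - [[0,-35,6,0,0.04],[0,-70,12,0,0.08],[0,-106,19,0,0.12],[0,-142,26,0,0.16],[0,-178,32,0,0.2],[0,-214,39,0,0.24],[0,-250,45,0,0.28],[0,-282,51,0,0.315],[0,-307,55,0,0.315],[0,-321,58,0,0.315]]

```text
time_s: 8.35
eef_pos: [0.5758, -0.2381, 0.1805]
eef_rot: [0.001, 0.775, 0.632, -0.0]
wrist_force: [-0.3, 1.0, -1.9]
opening: 0.178
grasp_force: 58.8
```

Request:
move_arm:
  series:
    - [[0,0,0,0,0],[0,0,0,0,0],[0,0,0,0,0],[0,0,0,0,0],[0,0,0,0,0],[0,0,0,0,0],[0,0,0,0,0],[0,0,0,0,0],[0,0,0,0,0],[0,0,0,0,0]]

```text
time_s: 9.18
eef_pos: [0.5754, -0.2345, 0.1798]
eef_rot: [-0.0, 0.774, 0.633, -0.0]
wrist_force: [0.2, -0.7, -2.0]
opening: 0.175
grasp_force: 58.8
```

```bash
python3 - <<'E'
from h import *
goto(.575,-.235,.18,-.2)
look("wrist","w3",["cart_a","dock_yellow"])
W=np.load("w3.npy"); o,p,R=tool()
L=(W-p)@R  # tool frame
m=(abs(L[...,0])<.08)&(abs(L[...,1])<.06)&(L[...,2]>-.0)&(L[...,2]<.015)
q=L[m]*1000; print("box top in tool",len(q),np.nanmin(q,0),np.nanmax(q,0))
E
```

```text
shift [-0.5 -0.3 -0.2] turn 0.001 q6 -0.38 t 9.1833
cart_a 0.87 [320. 302.  93. 184.]
    (0.055, 0.065) None
    (0.088, 0.1) None
cart_a 0.77 [13. 11. 26. 22.]
    (0.055, 0.065) None
    (0.088, 0.1) None
cart_a 0.73 [100. 295. 105. 100.]
    (0.055, 0.065) (array([ 375.8, -253.7]), np.float32(-0.254), array([61.5, 45.2]), 2132, np.float64(0.0597))
    (0.088, 0.1) (array([ 375.9, -254. ]), np.float32(-0.257), array([45.2, 18. ]), 1432, np.float64(0.0935))
cart_a 0.58 [166. 177.  90.  96.]
    (0.055, 0.065) (array([ 464.6, -172.1]), np.float32(-0.345), array([60.7, 44. ]), 2493, np.float64(0.0598))
    (0.088, 0.1) (array([ 463.7, -171.9]), np.float32(-0.348), array([44.3, 17.3]), 1850, np.float64(0.0936))
dock_yellow 0.7 [314.  84. 125. 156.]
    (0.048, 0.058) (array([ 591.4, -129.9]), np.float32(-0.193), array([94.3, 78.4]), 9682, np.float64(0.0528))
box top in tool 4512 [ 5.03803269e-03 -2.20151832e+01  3.85174018e-02] [30.848042   22.66648872 14.99988843]
```

View pics/w3.png

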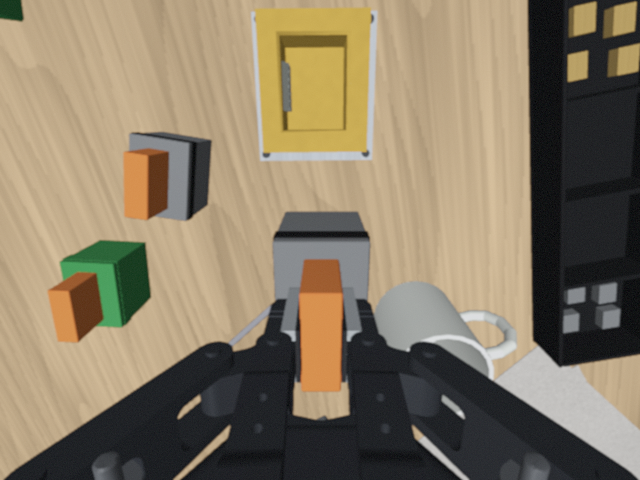

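The picture shows the yellow dock at (314,84) with its cheek on the left, and the held cartridge square in the fingers.

```bash
python3 - <<'E'
from h import *
W=np.load("w3.npy"); o,p,R=tool(); L=(W-p)@R*1000
p_=cv2.imread("pics/w3.png").astype(int); org=(p_[...,2]-p_[...,0]>90)
near=(abs(L[...,0])<60)&(abs(L[...,1])<40)
t=L[near&org]; print("tab",np.nanpercentile(t,[1,50,99],axis=0).round(1))
tt=L[near&org&(L[...,2]<-25)]; print("tabtop",len(tt),np.nanpercentile(tt,[1,50,99],axis=0).round(1))
b=L[near&~org&(L[...,2]>-3)&(L[...,2]<7)]; print("boxtop",np.nanpercentile(b,[1,50,99],axis=0).round(1))
f=L[near&(L[...,2]>10)&(L[...,2]<50)]; print("front",np.nanpercentile(f,[1,50,99],axis=0).round(1))
goto(.5914,-.1299,.140,-.193)
E
```

```text
tab [[-20.9  -7.3 -31.2]
 [  8.5   0.5 -29.7]
 [ 22.4   7.9   0.9]]
tabtop 4306 [[-21.1  -7.3 -31.2]
 [  3.3   0.5 -29.8]
 [ 22.1   7.9 -26.1]]
boxtop [[  2.1 -21.2   2.6]
 [ 21.5   0.5   4.2]
 [ 30.1  22.    6.5]]
front [[ 29.5 -21.   10.3]
 [ 30.    0.5  27.1]
 [ 30.5  21.9  49.7]]
shift [105.9  -5.   39.8] turn -0.006 q6 -0.38 t 9.3333
```

Request:
move_arm:
  series:
    - [[0,20,-1,0,0],[0,45,-2,0,0],[0,70,-4,5,0],[0,90,-5,12,0],[0,102,-5.4,22,0],[0,105.6,-5.4,35,0],[0,105.6,-5.4,45,0],[0,105.6,-5.4,54,0],[0,105.6,-5.4,54,0],[0,105.6,-5.4,54,0]]

```text
time_s: 10.17
eef_pos: [0.5903, -0.131, 0.1247]
eef_rot: [-0.001, 0.774, 0.633, -0.001]
wrist_force: [0.9, 0.5, -1.8]
opening: 0.178
grasp_force: 58.8
```

```bash
python3 - <<'E'
from h import *
look("wrist","w4",["dock_yellow"])
goto(.5914,-.1299,.072,-.193); print(ctrl.get_obs()["wrist_force"])
W=np.load("w4.npy"); m=(abs(W[...,0]-.59)<.08)&(abs(W[...,1]+.13)<.08); print(rect(W,m,.05,.056))
o,p,R=tool(); L=(W-p)@R*1000
s=L[m&(W[...,2]>.05)&(W[...,2]<.0545)]; print("dock top tool",np.percentile(s,[.2,99.8],axis=0).round(1))
E
```

```text
dock_yellow 0.89 [321. 230. 136. 160.]
    (0.048, 0.058) (array([ 591.6, -129.9]), np.float32(-0.189), array([94.3, 78.2]), 6156, np.float64(0.0528))
shift [ 1.3 -0.1 54.1] turn -0.007 q6 -0.21 t 10.2667
[ 0.45356497  0.54810259 -1.31303673]
(array([ 591.6, -129.9]), np.float32(-0.189), array([94.3, 78.2]), 6077, np.float64(0.0528))
dock top tool [[-44.  -39.2  71.7]
 [ 48.6  39.1  75.9]]
```

View pics/w4.png

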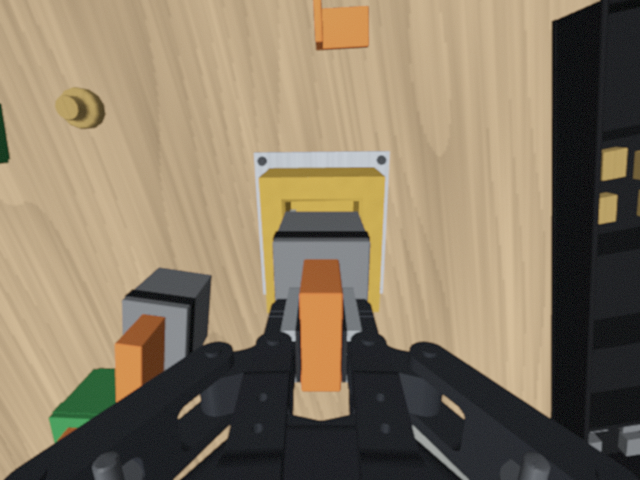

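Cartridge sits over the well at (321,230), about 1 mm off, so I correct that and start it in.

Request:
move_arm:
  series:
    - [[0,0.5,-0.3,0,-0.005],[0,1,-0.5,0,-0.005],[0,1,-0.5,3,-0.005],[0,1,-0.5,6,-0.005],[0,1,-0.5,9,-0.005],[0,1,-0.5,12,-0.005],[0,1,-0.5,15,-0.005],[0,1,-0.5,18,-0.005],[0,1,-0.5,20,-0.005],[0,1,-0.5,20,-0.005]]

```text
time_s: 11.1
eef_pos: [0.5903, -0.1288, 0.105]
eef_rot: [-0.001, 0.772, 0.635, -0.0]
wrist_force: [0.6, 0.1, -2.4]
opening: 0.178
grasp_force: 58.8
```

Request:
move_arm:
  series:
    - [[0,0,0,2,0],[0,0,0,4,0],[0,0,0,6,0],[0,0,0,8,0],[0,0,0,10,0],[0,0,0,12,0],[0,0,0,14,0],[0,0,0,16,0],[0,0,0,18,0],[0,0,0,20,0]]

```text
time_s: 11.93
eef_pos: [0.5921, -0.1296, 0.0867]
eef_rot: [0.002, 0.772, 0.635, 0.001]
wrist_force: [3.9, -0.9, 0.6]
opening: 0.173
grasp_force: 59.2
```

```bash
python3 - <<'E'
from h import *
goto(.5914,-.1299,.072,-.193); o=ctrl.get_obs(); print(o["wrist_force"],o["torque"],o["eef_pos"])
E
```

```text
shift [-0.5 -0.7 14.7] turn -0.001 q6 -0.22 t 11.9333
[ 3.85496295 -0.94555083  0.57544578] [-0.20754571 -1.03589167  0.02937294] [ 0.59210366 -0.12955355  0.08672304]
```

Request:
move_arm:
  series:
    - [[0,0,0,1.5,0],[0,0,0,3,0],[0,0,0,4.5,0],[0,0,0,6,0],[0,0,0,7.5,0],[0,0,0,9,0],[0,0,0,10,0],[0,0,0,11,0],[0,0,0,11,0],[0,0,0,11,0]]

```text
time_s: 12.77
eef_pos: [0.5916, -0.1293, 0.0748]
eef_rot: [0.001, 0.772, 0.635, 0.001]
wrist_force: [5.8, -1.4, -0.5]
opening: 0.176
grasp_force: 59.1
```

```bash
python3 - <<'E'
from h import *
goto(.5914,-.1299,.072,-.193); o=ctrl.get_obs(); print(o["wrist_force"],o["torque"],o["eef_pos"])
look("wrist","w5",[]); W=np.load("w5.npy"); m=(abs(W[...,0]-.59)<.08)&(abs(W[...,1]+.13)<.08)
g=W[m&(W[...,2]>.06)&(W[...,2]<.09)]; h=np.histogram(g[:,2],30); print([(round(float(b),4),int(a)) for a,b in zip(*h) if a>150])
print(rect(W,m,.062,.08))
E
```

```text
shift [-0.6 -0.1  2.8] turn -0.001 q6 -0.22 t 12.7667
[ 5.84255152 -1.37935305 -0.4915264 ] [-0.26951218 -1.1254363   0.06426217] [ 0.59157797 -0.12927682  0.07483582]
[(0.069, 570), (0.07, 2129), (0.071, 1003)]
(array([ 595.1, -113.9]), np.float32(1.38), array([29.6, 44.2]), 4552, np.float64(0.0706))
```

Request:
move_arm:
  series:
    - [[0,0,0,0.3,0],[0,0,0,0.6,0],[0,0,0,0.9,0],[0,0,0,1.2,0],[0,0,0,1.5,0],[0,0,0,1.8,0],[0,0,0,2.1,0],[0,0,0,2.3,0],[0,0,0,2.3,0],[0,0,0,2.3,0]]

```text
time_s: 13.65
eef_pos: [0.5917, -0.1293, 0.0727]
eef_rot: [0.001, 0.772, 0.635, 0.001]
wrist_force: [6.1, -1.7, 0.8]
opening: 0.179
grasp_force: 59.3
```

Request:
move_arm:
  series:
    - [[0,0,0,0.1,0],[0,0,0,0.2,0],[0,0,0,0.3,0],[0,0,0,0.4,0],[0,0,0,0.5,0],[0,0,0,0.6,0],[0,0,0,0.6,0],[0,0,0,0.6,0],[0,0,0,0.6,0],[0,0,0,0.6,0]]

```text
time_s: 14.48
eef_pos: [0.5918, -0.1293, 0.0722]
eef_rot: [0.001, 0.772, 0.635, 0.001]
wrist_force: [5.0, -0.7, 1.2]
opening: 0.175
grasp_force: 59.3
```

Request:
move_arm:
  series:
    - [[0,0,0,0.1,0],[0,0,0,0.2,0],[0,0,0,0.3,0],[0,0,0,0.4,0],[0,0,0,0.5,0],[0,0,0,0.6,0],[0,0,0,0.6,0],[0,0,0,0.6,0],[0,0,0,0.6,0],[0,0,0,0.6,0]]

```text
time_s: 15.32
eef_pos: [0.5918, -0.1293, 0.0721]
eef_rot: [0.001, 0.772, 0.635, 0.001]
wrist_force: [5.2, -0.9, 4.0]
opening: 0.179
grasp_force: 60.1
```

```bash
python3 - <<'E'
from h import *
o=ctrl.get_obs(); print(o["wrist_force"],o["torque"],o["eef_pos"])
look("wrist","w5",[]); W=np.load("w5.npy"); m=(abs(W[...,0]-.59)<.08)&(abs(W[...,1]+.13)<.08)
print(rect(W,m,.062,.08))
E
```

```text
[ 5.22558633 -0.92176221  4.02156963] [-0.09976806 -0.90556666  0.02655326] [ 0.59182569 -0.12931756  0.07209762]
(array([ 595.2, -114.3]), np.float32(1.367), array([30.6, 44.3]), 4578, np.float64(0.068))
```

Request:
move_arm:
  series:
    - [[0,0,0,0.1,0],[0,0,0,0.2,0],[0,0,0,0.3,0],[0,0,0,0.4,0],[0,0,0,0.5,0],[0,0,0,0.6,0],[0,0,0,0.7,0],[0,0,0,0.8,0],[0,0,0,0.8,0],[0,0,0,0.8,0]]

```text
time_s: 16.2
eef_pos: [0.592, -0.1293, 0.0721]
eef_rot: [0.001, 0.772, 0.635, 0.001]
wrist_force: [3.1, -0.4, 9.4]
opening: 0.174
grasp_force: 60.8
```

It's on the floor: z has stopped and force is rising. Now I release and back off.

Request:
move_arm:
  series:
    - [[0.4,0,0,0,0],[0.7,0,0,0,0],[1,0,0,0,0],[1,0,0,0,0],[1,0,0,0,0],[1,0,0,0,0],[1,0,0,0,0],[1,0,0,-5,0],[1,0,0,-15,0],[1,0,0,-30,0]]

```text
time_s: 17.03
eef_pos: [0.5898, -0.1286, 0.1002]
eef_rot: [-0.001, 0.772, 0.635, -0.001]
wrist_force: [0.7, 0.3, 0.6]
opening: 1.004
grasp_force: 0.0
```

Request:
move_arm:
  series:
    - [[1,0,0,-30,0],[1,0,0,-60,0],[1,0,0,-90,0],[1,0,0,-110,0],[1,0,0,-110,0],[1,0,0,-110,0],[1,0,0,-110,0],[1,0,0,-110,0],[1,0,0,-110,0],[1,0,0,-110,0]]

```text
time_s: 17.87
eef_pos: [0.5901, -0.1287, 0.2092]
eef_rot: [-0.001, 0.772, 0.635, -0.001]
wrist_force: [0.1, -0.2, 0.1]
opening: 1.002
grasp_force: 0.0
```

```bash
python3 - <<'E'
from h import *
look("wrist","w6",["cart_a"])
W=np.load("w6.npy"); m=(abs(W[...,0]-.59)<.035)&(abs(W[...,1]+.13)<.045)
print("home",rect(W,m,.062,.075),rect(W,m,.095,.11))
goto(.4646,-.1721,.110,-.345)
E
```

```text
cart_a 0.96 [142. 352.  62.  62.]
    (0.055, 0.065) (array([ 376.9, -227.5]), np.float32(-1.351), array([46.7, 22.2]), 553, np.float64(0.0595))
    (0.088, 0.1) (array([ 414. , -207.6]), np.float32(-1.006), array([92.3,  3.8]), 15, np.float64(0.0931))
cart_a 0.87 [204. 279.  63.  89.]
    (0.055, 0.065) (array([ 464. , -171.6]), np.float32(-0.349), array([61.2, 44.3]), 1361, np.float64(0.0598))
    (0.088, 0.1) (array([ 464.7, -169.6]), np.float32(-0.38), array([40.5, 16.4]), 776, np.float64(0.0936))
cart_a 0.86 [ 43. 127.  86.  61.]
    (0.055, 0.065) (array([365.8,  -9.3]), np.float32(-0.313), array([44.6, 33.9]), 1840, np.float64(0.0597))
    (0.088, 0.1) None
home (array([ 592.7, -129.6]), np.float32(-0.185), array([60.3, 44.4]), 2408, np.float64(0.0681)) (array([ 592.3, -129.3]), np.float32(-0.193), array([43.9, 16. ]), 1226, np.float64(0.102))
shift [ -66.7 -114.9   99.8] turn 0.151 q6 -0.22 t 17.9667
```

Light cartridge is home (top at 0.068, within 1.5 mm of centre). Next is the other grey one.

Request:
move_arm:
  series:
    - [[1,-15,-28,0,0.03],[1,-30,-56,0,0.06],[1,-45,-80,0,0.1],[1,-58,-100,20,0.13],[1,-66.5,-115,45,0.153],[1,-66.5,-115,70,0.153],[1,-66.5,-115,90,0.153],[1,-66.5,-115,100,0.153],[1,-66.5,-115,100,0.153],[1,-66.5,-115,100,0.153]]

```text
time_s: 18.8
eef_pos: [0.4652, -0.172, 0.1106]
eef_rot: [-0.0, 0.818, 0.575, -0.0]
wrist_force: [-0.4, 1.0, -0.4]
opening: 0.998
grasp_force: 0.0
```

```bash
python3 - <<'E'
from h import *
look("wrist","w7",["cart_a"])
goto(.4643,-.1719,.0645,-.347)
E
```

```text
cart_a 0.83 [ 61.  48. 121.  96.]
    (0.055, 0.065) (array([363.8, -11.6]), np.float32(-0.327), array([39.4, 35.6]), 4029, np.float64(0.0597))
    (0.088, 0.1) None
cart_a 0.8 [317. 260.  79. 135.]
    (0.055, 0.065) (array([ 463.8, -171.6]), np.float32(-0.354), array([60.6, 44.4]), 4548, np.float64(0.0598))
    (0.088, 0.1) (array([ 463.9, -171.4]), np.float32(-0.347), array([44.6, 16. ]), 2564, np.float64(0.0938))
cart_a 0.77 [534. 114. 128. 140.]
    (0.055, 0.065) (array([ 595.8, -130.5]), np.float32(-0.2), array([60.3, 53.7]), 1023, np.float64(0.0607))
    (0.088, 0.1) (array([ 585.2, -128. ]), np.float32(-0.175), array([43.7,  4. ]), 1770, np.float64(0.0945))
shift [ 0.  -2.1 47.3] turn 0.0 q6 -0.25 t 18.9
```

View pics/w7.png

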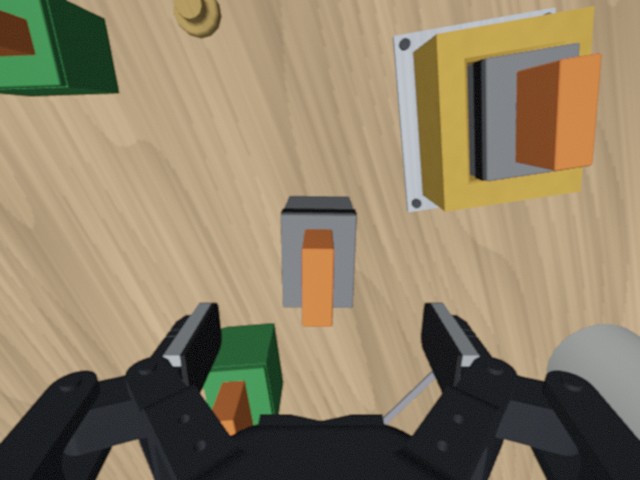

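The picture shows the grey box at (317,260) between the fingers, and the first cartridge seated at (530,110).

Request:
move_arm:
  series:
    - [[1,0.2,-2,15,0],[1,0.2,-2,30,0],[1,0.2,-2,40,0],[1,0.2,-2,46,0],[1,0.2,-2,46,0],[1,0.2,-2,46,0],[0.3,0.2,-2,46,0],[0,0.2,-2,46,0],[0,0.2,-2,46,0],[0,0.2,-2,46,0]]

```text
time_s: 19.73
eef_pos: [0.4635, -0.1714, 0.0649]
eef_rot: [0.0, 0.819, 0.574, 0.0]
wrist_force: [-0.1, -0.3, 0.2]
opening: 0.453
grasp_force: 0.0
```

Request:
move_arm:
  series:
    - [[0,0,0,0,0],[0,0,0,0,0],[0,0,0,0,0],[0,0,0,0,0],[0,0,0,0,0],[0,0,0,0,0],[0,0,0,0,0],[0,0,0,0,0],[0,0,0,0,0],[0,0,0,0,0]]

```text
time_s: 20.57
eef_pos: [0.4636, -0.1714, 0.0648]
eef_rot: [0.0, 0.819, 0.574, 0.0]
wrist_force: [0.9, -0.5, 4.8]
opening: 0.178
grasp_force: 59.8
```

Request:
move_arm:
  series:
    - [[0,0,0,-4,0],[0,0,0,-8,0],[0,0,0,-13,0],[0,0,0,-18,0],[0,0,0,-21,0],[0,0,0,-21,0],[0,0,0,-21,0],[0,0,0,-21,0],[0,0,0,-21,0],[0,0,0,-21,0]]

```text
time_s: 21.4
eef_pos: [0.463, -0.1711, 0.0852]
eef_rot: [-0.0, 0.819, 0.574, -0.0]
wrist_force: [0.2, -0.0, -4.6]
opening: 0.174
grasp_force: 58.8
```

Request:
move_arm:
  series:
    - [[0,0,0,0,0],[0,0,0,0,0],[0,0,0,0,0],[0,0,0,0,0],[0,0,0,0,0],[0,0,0,0,0],[0,0,0,0,0],[0,0,0,0,0],[0,0,0,0,0],[0,0,0,0,0]]

```text
time_s: 22.23
eef_pos: [0.4633, -0.1712, 0.0855]
eef_rot: [0.0, 0.819, 0.574, -0.0]
wrist_force: [0.1, -0.1, -5.0]
opening: 0.176
grasp_force: 58.8
```

```bash
python3 - <<'E'
from h import *
print(ctrl.get_obs()["wrist_force"])
goto(.5973,.1403,.18,-.054)
goto(.5973-.0,.035,.18,-.054)
E
```

```text
[ 0.13578695 -0.07235475 -5.0098186 ]
shift [338.5  20.1 -94.5] turn -0.293 q6 -0.25 t 22.2333
shift [239.5  55.9 -94.5] turn -0.293 q6 -0.25 t 22.2333
```

Weight reads 5.0 N, so this is the heavy one and goes in the blue dock.

Request:
move_arm:
  series:
    - [[0,0,0,-10,0],[0,0,0,-25,0],[0,0,0,-40,0],[0,0,0,-60,0],[0,0,0,-80,0],[0,10,0,-90,-0.05],[0,30,5,-95,-0.1],[0,55,10,-95,-0.15],[0,85,15,-95,-0.2],[0,115,22,-95,-0.25]]

```text
time_s: 23.07
eef_pos: [0.5234, -0.0697, 0.1816]
eef_rot: [0.0, 0.74, 0.672, 0.0]
wrist_force: [1.5, 0.5, -4.8]
opening: 0.173
grasp_force: 59.0
```

```bash
python3 - <<'E'
from h import *
goto(.5973-.0,.035,.18,-.054)
E
```

```text
shift [111.2  63.6   1.6] turn -0.042 q6 -0.26 t 23.0667
```

Request:
move_arm:
  series:
    - [[0,28,15,0,-0.042],[0,55,31,0,-0.042],[0,80,45,0,-0.042],[0,98,56,0,-0.042],[0,108,62,0,-0.042],[0,111,64,0,-0.042],[0,111,64,0,-0.042],[0,111,64,0,-0.042],[0,111,64,0,-0.042],[0,111,64,0,-0.042]]

```text
time_s: 23.9
eef_pos: [0.597, 0.0327, 0.1806]
eef_rot: [-0.0, 0.727, 0.687, -0.0]
wrist_force: [-0.8, 0.3, -3.7]
opening: 0.177
grasp_force: 59.1
```

```bash
python3 - <<'E'
from h import *
look("wrist","w8",["dock_blue"])
W=np.load("w8.npy"); o,p,R=tool(); L=(W-p)@R*1000
p_=cv2.imread("pics/w8.png").astype(int); org=(p_[...,2]-p_[...,0]>90)
near=(abs(L[...,0])<60)&(abs(L[...,1])<40)
tt=L[near&org&(L[...,2]<-25)]; print("tabtop",len(tt),np.nanpercentile(tt,[1,50,99],axis=0).round(1))
b=L[near&~org&(L[...,2]>-3)&(L[...,2]<7)]; print("boxtop",np.nanpercentile(b,[1,50,99],axis=0).round(1))
f=L[near&(L[...,2]>10)&(L[...,2]<50)]; print("front",np.nanpercentile(f,[1,50,99],axis=0).round(1))
goto(.5973,.1403,.125,-.054)
E
```

```text
dock_blue 0.59 [321. 301.  94. 180.]
    (0.048, 0.058) (array([ 569.5, -125.1]), np.float32(-0.082), array([8.9, 3.2]), 11, np.float64(0.0516))
dock_blue 0.58 [312.  81. 124. 153.]
    (0.048, 0.058) (array([597.2, 140.5]), np.float32(-0.05), array([94.1, 78.3]), 9668, np.float64(0.0528))
tabtop 4204 [[-21.7  -7.4 -30.7]
 [  2.6   0.3 -28.9]
 [ 21.5   7.7 -25.8]]
boxtop [[  1.3 -21.4   3.3]
 [ 20.6  -0.1   5.1]
 [ 29.4  21.8   6.6]]
front [[ 28.9 -21.2  10.3]
 [ 29.4   0.3  26.8]
 [ 30.   21.7  49.1]]
shift [107.3  -5.9  55.6] turn -0.002 q6 -0.09 t 24.0
```

Request:
move_arm:
  series:
    - [[0,20,-1,0,0],[0,45,-2,0,0],[0,70,-4,5,0],[0,90,-5,12,0],[0,103,-6.1,22,0],[0,107.7,-6.1,35,0],[0,107.7,-6.1,45,0],[0,107.7,-6.1,54,0],[0,107.7,-6.1,54,0],[0,107.7,-6.1,54,0]]

```text
time_s: 24.83
eef_pos: [0.5968, 0.1404, 0.1254]
eef_rot: [-0.001, 0.727, 0.687, -0.001]
wrist_force: [-0.1, 0.0, -5.0]
opening: 0.178
grasp_force: 59.2
```

```bash
python3 - <<'E'
from h import *
look("wrist","w9",["dock_blue"])
goto(.5973,.1404,.073,-.052); print(ctrl.get_obs()["wrist_force"])
E
```

```text
dock_blue 0.73 [322. 232. 140. 155.]
    (0.048, 0.058) (array([597.3, 140.7]), np.float32(-0.051), array([94.1, 78.2]), 6099, np.float64(0.0528))
shift [-0.3 -0.6 53.9] turn -0.004 q6 0.09 t 24.9333
[ 0.21109721  0.21399069 -4.25233459]
```

View pics/w9.png

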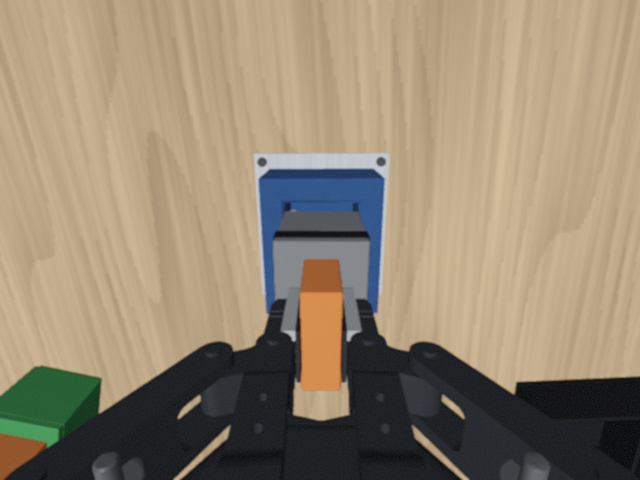

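Held cartridge sits over the blue well at (322,232), needing only a sub-millimetre correction.

Request:
move_arm:
  series:
    - [[0,0.2,-0.4,0,-0.003],[0,0.3,-0.8,0,-0.003],[0,0.3,-0.8,3,-0.003],[0,0.3,-0.8,6,-0.003],[0,0.3,-0.8,9,-0.003],[0,0.3,-0.8,12,-0.003],[0,0.3,-0.8,15,-0.003],[0,0.3,-0.8,18,-0.003],[0,0.3,-0.8,20,-0.003],[0,0.3,-0.8,20,-0.003]]

```text
time_s: 25.77
eef_pos: [0.5961, 0.142, 0.1057]
eef_rot: [-0.0, 0.725, 0.688, -0.0]
wrist_force: [-0.3, -0.1, -5.0]
opening: 0.179
grasp_force: 59.2
```

Request:
move_arm:
  series:
    - [[0,0,0,2,0],[0,0,0,4,0],[0,0,0,6,0],[0,0,0,8,0],[0,0,0,10,0],[0,0,0,12,0],[0,0,0,14,0],[0,0,0,16,0],[0,0,0,18,0],[0,0,0,20,0]]

```text
time_s: 26.6
eef_pos: [0.5977, 0.1419, 0.0869]
eef_rot: [0.001, 0.725, 0.688, 0.001]
wrist_force: [5.7, 0.9, -2.6]
opening: 0.178
grasp_force: 59.5
```

Request:
move_arm:
  series:
    - [[0,0,0,1.5,0],[0,0,0,3,0],[0,0,0,4.5,0],[0,0,0,6,0],[0,0,0,7,0],[0,0,0,8,0],[0,0,0,9,0],[0,0,0,9,0],[0,0,0,9,0],[0,0,0,9,0]]

```text
time_s: 27.43
eef_pos: [0.5973, 0.1419, 0.0773]
eef_rot: [0.001, 0.725, 0.688, 0.001]
wrist_force: [5.8, 0.1, -2.1]
opening: 0.179
grasp_force: 59.4
```

```bash
python3 - <<'E'
from h import *
o=ctrl.get_obs(); print(o["wrist_force"],o["torque"],o["eef_pos"])
look("wrist","w10",[]); W=np.load("w10.npy"); m=(abs(W[...,0]-.597)<.08)&(abs(W[...,1]-.14)<.08)
print(rect(W,m,.062,.08))
E
```

```text
[ 5.84531612  0.06295106 -2.10372667] [-0.05854517 -1.19466416  0.09632791] [0.59728409 0.14189247 0.07725368]
(array([598.6, 157.1]), np.float32(1.522), array([30.3, 44.5]), 4539, np.float64(0.0721))
```

Request:
move_arm:
  series:
    - [[0,0,0,0.5,0],[0,0,0,1,0],[0,0,0,1.5,0],[0,0,0,2,0],[0,0,0,2.4,0],[0,0,0,2.8,0],[0,0,0,3.2,0],[0,0,0,3.5,0],[0,0,0,3.5,0],[0,0,0,3.5,0]]

```text
time_s: 28.32
eef_pos: [0.5974, 0.1419, 0.074]
eef_rot: [0.001, 0.725, 0.688, 0.001]
wrist_force: [5.4, -1.2, -2.1]
opening: 0.176
grasp_force: 59.5
```

Request:
move_arm:
  series:
    - [[0,0,0,0.1,0],[0,0,0,0.2,0],[0,0,0,0.3,0],[0,0,0,0.4,0],[0,0,0,0.5,0],[0,0,0,0.6,0],[0,0,0,0.7,0],[0,0,0,0.8,0],[0,0,0,0.8,0],[0,0,0,0.8,0]]

```text
time_s: 29.15
eef_pos: [0.5975, 0.1419, 0.0732]
eef_rot: [0.001, 0.725, 0.688, 0.001]
wrist_force: [4.9, -0.5, -2.0]
opening: 0.176
grasp_force: 59.6
```

Request:
move_arm:
  series:
    - [[0,0,0,0.1,0],[0,0,0,0.2,0],[0,0,0,0.3,0],[0,0,0,0.4,0],[0,0,0,0.5,0],[0,0,0,0.6,0],[0,0,0,0.7,0],[0,0,0,0.8,0],[0,0,0,0.8,0],[0,0,0,0.8,0]]

```text
time_s: 29.98
eef_pos: [0.5976, 0.1419, 0.0729]
eef_rot: [0.001, 0.725, 0.688, 0.001]
wrist_force: [4.5, -0.9, 1.8]
opening: 0.179
grasp_force: 60.0
```

Request:
move_arm:
  series:
    - [[0,0,0,0.1,0],[0,0,0,0.2,0],[0,0,0,0.3,0],[0,0,0,0.4,0],[0,0,0,0.5,0],[0,0,0,0.6,0],[0,0,0,0.7,0],[0,0,0,0.8,0],[0,0,0,0.8,0],[0,0,0,0.8,0]]

```text
time_s: 30.82
eef_pos: [0.5977, 0.1419, 0.0729]
eef_rot: [0.001, 0.725, 0.689, 0.001]
wrist_force: [4.3, -1.1, 7.9]
opening: 0.179
grasp_force: 61.0
```

```bash
python3 - <<'E'
from h import *
look("wrist","w11",[]); W=np.load("w11.npy"); m=(abs(W[...,0]-.597)<.08)&(abs(W[...,1]-.14)<.08)
print(rect(W,m,.062,.08))
E
```

```text
(array([599. , 157.4]), np.float32(1.516), array([29.7, 44.5]), 4505, np.float64(0.0679))
```

On the floor. I release and withdraw.

Request:
move_arm:
  series:
    - [[0.4,0,0,0,0],[0.7,0,0,0,0],[1,0,0,0,0],[1,0,0,0,0],[1,0,0,0,0],[1,0,0,0,0],[1,0,0,0,0],[1,0,0,-5,0],[1,0,0,-15,0],[1,0,0,-30,0]]

```text
time_s: 31.7
eef_pos: [0.5956, 0.1419, 0.1013]
eef_rot: [-0.001, 0.725, 0.688, -0.001]
wrist_force: [0.3, 0.6, 0.1]
opening: 1.002
grasp_force: 0.0
```

Request:
move_arm:
  series:
    - [[1,-5,0,-30,0],[1,-10,0,-60,0],[1,-20,0,-90,0],[1,-30,0,-120,0],[1,-50,0,-140,0],[1,-65,0,-150,0],[1,-70,0,-150,0],[1,-70,0,-150,0],[1,-70,0,-150,0],[1,-70,0,-150,0]]

```text
time_s: 32.53
eef_pos: [0.5921, 0.0729, 0.2502]
eef_rot: [-0.001, 0.725, 0.689, -0.001]
wrist_force: [0.3, 0.4, -0.1]
opening: 1.001
grasp_force: 0.0
```

```bash
python3 - <<'E'
from h import *
look("wrist","w12",[]); W=np.load("w12.npy"); look("top","t2",[]); T=np.load("t2.npy")
for n,x,y in [("blue",.5973,.1405),("yellow",.5915,-.1299)]:
  for V in (W,T):
    m=(abs(V[...,0]-x)<.036)&(abs(V[...,1]-y)<.045); print(n,rect(V,m,.062,.075),rect(V,m,.095,.11))
E
```

```text
blue (array([598.5, 141.6]), np.float32(-0.047), array([58.7, 44.3]), 2243, np.float64(0.0679)) (array([598.7, 141.4]), np.float32(-0.048), array([43.4, 15.6]), 1137, np.float64(0.1019))
blue (array([585.3, 138.5]), np.float32(-0.039), array([55.4, 21.8]), 141, np.float64(0.0684)) (array([596.3, 139.7]), np.float32(-0.055), array([41.7, 15.3]), 102, np.float64(0.1021))
yellow (array([ 592.6, -129.3]), np.float32(-0.195), array([62.6, 44.2]), 1250, np.float64(0.068)) (array([ 592.8, -127. ]), np.float32(-0.188), array([41.5, 16.1]), 541, np.float64(0.1019))
yellow (array([ 586. , -121.2]), np.float32(-0.185), array([76.1, 57.4]), 282, np.float64(0.0685)) (array([ 590.4, -130.1]), np.float32(-0.174), array([43.6, 16.6]), 123, np.float64(0.1029))
```

View pics/t2.png

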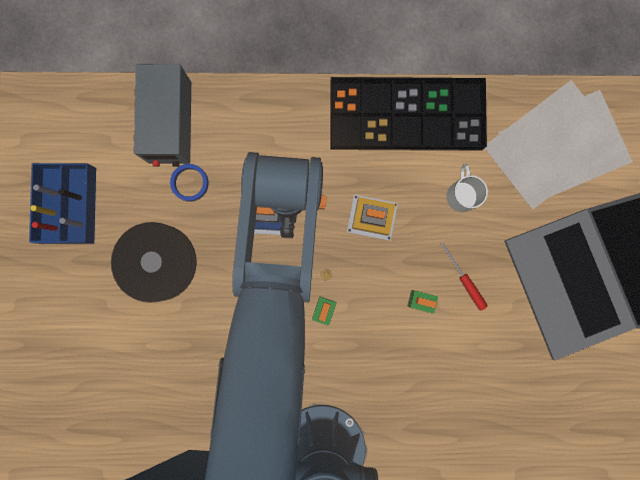

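Both cartridges are seated (box tops at 0.068 m). In the top view the yellow dock at (373,217) is filled, the arm hovers free over blue, and the bystanders are in place.

```bash
python3 -c "
from bench import order; print(order.hand_in())"
```

```text
the job is handed in; nothing more can be done
None
```

Both cartridges are fully seated and let go, the light one (about 180 g felt) in the yellow dock and the heavy one (about 510 g felt) in the blue dock; the job is handed in, but no verdict came back.

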